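Press a gilt boss home in an ornament plaque and hold the press

ROBOT

A 6-joint arm with a two-finger parallel gripper is mounted at the origin on the work surface. World frame = base frame: x ahead of the robot, y to its left, z up, the work surface at z = 0. Lengths are in m, angles in degrees, forces in N, time in s.
With the tool pointing down it reaches from about 0.35 to 0.875 m from the base axis. Payload 4.2 kg.
Tool frame: the origin (TCP) lies between the finger pads; the fingertips stand 8 mm ahead of it and the grasp point (between the pads) lies 11 mm behind it; x points along the fingers, y is the direction in which the jaws open and shut, and the axes are right-handed (so a half turn about x gives the same grasp; the last joint's range is limited). The gripper opens to 87 mm and grips with 3 to 60 N. Pads are 19 mm wide; open, the fingers measure 117 mm over their backs; the gripper's body (75 mm by 190 mm) begins 51 mm behind the grasp point.
Start: joints at [80.478, 22.042, 0.453, 0, -68.411, -14.817], TCP at [0.258, 0.569, 0.231] pointing down, gripper open.
Joint ranges: [-179.83, 179.83], [-69.29, 118.12], [-61.27, 80.66], [-181.25, 117.63], [-171.15, -9.14], [-177.46, 177.46]. Speed limits (degrees/s): [159.86, 159.86, 180, 180, 180, 180].

INTERFACE

Orientations are given as a 3x3 rotation matrix whose columns are the frame's x, y, z axes.
In Python, from station import r gives the robot as it stands. The module is installed in compiled form; this text tells all that it offers.
- The arm moves only by the tool move_arm, never from a script. Its argument "increments" is one flat list of numbers, 7 for each row, row after row: the turn, a rotation vector about the tool's x, y, z in degrees, then the shift along the tool's x, y, z in m, then the finger opening in m, from 0 to 0.087. A call has 1 to 12 rows; each row is the pose to reach, as a shift and turn from the pose commanded when the call began, along the tool's axes at that moment; what a row does not reach only later rows make up. A row lasts 1/12 s, in which the tool goes at most 41.7 mm and 7.16 degrees, less where a joint would pass 70% of its speed; a pose out of reach is approached as far as the arm can. A call with a gripper value outside its range is refused whole. The fingers move at their own pace and stop on an object; the grip force is fixed at half the most. Time passes only in rows, so rows that repeat a pose let the fingers close. It gives the time, the measured TCP pose, the force and the opening at its end, in the units of the state.
- r.sense(): the state, without advancing time (a new reading comes with each control period).
- r.capture(name): name is "side" or "top"; returns the picture (400x640x3 uint8, red, green, blue); there is no depth.
- r.calibration(name): a dict with "fx", "fy", "cx", "cy" (pixels), "rvec" (rotation vector, rad) and "tvec" (3), from world to camera coordinates, as OpenCV has them. Camera axes: x right, y down, z forward; pixel columns grow to the right and rows downward; lengths in m; the calibration is good to about 2 mm. A picture is of the moment at which its call begins. calibration takes no time and is no camera call.
- r.finish_job(): hands the job in, once; it reports no verdict.
The state is a dict: "time_s": time; "joints": joint angles; "joint_velocities": joint speeds; "effort": joint torques, N m; "tcp_pos": TCP position; "ee_rot": TCP orientation; "wrist_force": force on the tool from outside, world axes, zero at the start; "moment": the same for the moment, N m; "gripper_width": opening from 0.0 (shut) to 1.0 (fully open).
Only numpy, scipy, OpenCV 4.12 (cv2) and the standard library are available. Lean on these libraries where they do the work, as an engineer would, in place of code of your own. Each camera call takes 0.05 s, during which the arm holds its last target.

TASK

Pick up the red ornament plaque whose gold boss still stands proud, lay it flat on the bed of the green hand press with its round head pushed fully home and squarely into the V stop under the pad, and let go of it. Then pull the press handle down until the boss is home and the sprung nose above the pad is squeezed about half its travel (9 of 18 mm), keep it steady there for three seconds while the glue grabs, and finish still holding the handle down. Never squeeze the nose nearly solid, and leave the finished plaque, bangle, bowl and hammer where they are.

Things in the scene. Friction and masses are not known exactly. Their poses are not given: they have to be found in the camera images.
- press: Green bench press, 120 mm wide, 215 mm high to the top of its head. Origin on the work surface below the ram's axis; +x to its back (column, from 62 mm behind the axis), -x to its open front, where work is loaded; -y the lever's side. Steel bed 30 mm above the work surface, to 98 mm in front of the axis. Head 60 mm wide, underside at 125 mm, reaching 30 mm in front of the axis.
- press_seat (a point): Point on the bed right below the ram's axis, axes as the press. The centre of the plaque's round head belongs here when home, tail towards the press's -x. The aluminium V stop on the bed, 12 mm high, opens to the front: its two bars, at 45 degrees to the press's x, touch a round of radius 28 mm centred here; its mouth, level with this point, is 80 mm wide.
- press_pivot (a point): Middle of the lever's hub, on its turning axis, which runs along the press's y: 27 mm behind the ram's axis, 100 mm to its -y side, 165 mm above the work surface; axes as the press.
- press_knob (a point): Centre of the black ball, 32 mm across, on the lever's end, 170 mm from press_pivot; the lever is a steel bar 13 mm thick. At lever value q the ball stands, from the pivot, at x = -0.170 cos(1.047 - q), z = 0.170 sin(1.047 - q) in press axes: at rest up and to the front, 60 degrees above level.
- press_lever (a joint): Lever angle in rad: 0 at rest (raised), grows as the handle is pulled forward and down, stop at 1.8. A return spring lifts it when let go; the ball takes about 4 N at first, about 8 N at the end. Each rad lowers the ram 22 mm. With the plaque home the pad meets the proud boss at about 0.82; boss home and nose half squeezed at about 1.41.
- press_nose (a joint): How far the sprung nose between ram and pad is squeezed, in m: 0 free, 0.018 solid; about 2 N per mm, so half travel (0.009) is about 18 N. Seen as the gap with the coil spring above the pad, 22 mm high when free.
- press_pad: Round orange pad, 36 mm across, 7 mm thick, below the nose; origin in the middle of its underside, 76 mm above the work surface when raised, 18 mm above a proud boss.
- plaque: The red wooden plaque to press, 0.1 kg, 16 mm thick, 133 mm long: a round head of radius 28 mm and a straight tail 36 mm wide that ends 105 mm from the head's centre; gilt lines on top. Origin on the underside at the head's centre; +x points away from the tail, z up. The gold boss sits at the head's centre.
- plaque_tail (a point): Middle of the plaque's tail where it is well held across its 36 mm width: 85 mm from the head's centre on the plaque's -x side, at half the thickness; same axes as the plaque. Held here, a gripper stays clear of the press's head when the plaque is home.
- boss (a joint): How far the gold boss, 28 mm across, is pushed into the plaque, in m: 0 proud (its flat top 28 mm above the plaque's underside), 0.004 home. A tight fit: it moves at about 8 N and stays.
- done_plaque: Finished plaque, same red shape, origin and axes, but with a green boss (24 mm high over all). Leave it.
- bangle: Gilt bangle with red lines, 72 mm across, 28 mm high, lying flat; origin at the centre of its underside. Leave it.
- bowl: Small steel bowl, 72 mm across, 42 mm high; origin at the centre of its underside. Leave it.
- hammer: Small hammer, 200 mm long, lying along its x; origin under its middle. Leave it.
Not all that is in view belongs to the job. What is shaped like the plaque but black, blue or purple is not meant.

How it is judged (in metres and radians):
On the way, in this order (a step that is already met when the one before it is completed fails the run):
1. the plaque lies home in the V stop, let go, its boss still proud (horizontal distance between plaque and press_seat below 0.005 m and z of plaque in the frame of press_seat below 0.003 m and x of plaque_tail in the frame of press_seat below -0.07 m and angle between the x axis of plaque and the x axis of press, either way round below 0.2 rad and contact force between the fingers and plaque below 0.1 N and value of joint boss below 0.0015 m), for 0.2 s.
2. the press holds the boss home with the nose about half squeezed for three seconds (value of joint boss above 0.003 m and value of joint press_nose between 0.006 and 0.012 m and contact force between press_pad and plaque above 8 N), for 3 s.
At the end, for the whole second after the job is handed in: The plaque lies flat on the bed, home in the V stop within 6 mm and square within 11 degrees, untouched by the fingers; the boss is pushed in at least 3 of 4 mm; the robot holds the lever so that the nose stays squeezed 6 to 12 mm and the pad bears on the boss with over 8 N (all of step 2 and horizontal distance between plaque and press_seat below 0.006 m and z of plaque in the frame of press_seat below 0.003 m and x of plaque_tail in the frame of press_seat below -0.07 m and angle between the x axis of plaque and the x axis of press, either way round below 0.2 rad and contact force between any of the fingers, the arm and press above 1 N and contact force between the fingers and plaque below 0.1 N); the arm keeps its last pose, push and grip.
It fails at once if the nose is squeezed nearly solid (over 14.5 mm) (value of joint press_nose above 0.0145 m).
It fails at once if a bystander is disturbed (moved over 25 mm) (distance of any of done_plaque, bangle, bowl, hammer from where it was at the start of the episode above 0.025 m).
It also fails if it takes over 64 s, if anything falls off the work surface, if the arm or the gripper's body presses on something with over 40 N, if the wrist force passes 120 N, or if a joint passes its speed limit or range.

## Working session

There is one attempt and no reset: what is moved stays moved. The work goes in short steps, Python scripts to look and compute and a tool call to move; the robot and the scene stay as the last step left them, time stands still between calls to the robot, and variables do not carry over. Pictures are saved under pics/ and viewed, and the job is handed in when it is done.

Besides the shell and the picture viewer there is one more tool, called after "Emit:" as name(argument=value, ...) on one line, values as JSON. move_arm: Moves the arm, as the interface text tells. Its arguments: {"type":"object","properties":{"increments":{"type":"array","items":{"type":"number"}}},"required":["increments"]}

```bash
mkdir -p pics
python3 - <<'E'
from station import r
import cv2, json
for n in ("side","top"):
    im=r.capture(n); cv2.imwrite(f"pics/{n}0.png",im[:,:,::-1]); print(n,r.calibration(n))
s=r.sense(); print(s)
E
```

```text
side {'fx': 520.2463900242209, 'fy': 520.2463900242209, 'cx': 315.51047405943416, 'cy': 195.27291390923978, 'rvec': array([ 2.16401924, -0.06005646,  0.04617582]), 'tvec': array([-0.54383122,  0.09338675,  1.61215081])}
top {'fx': 381.7065857172383, 'fy': 381.7065857172383, 'cx': 317.35675632068734, 'cy': 200.2810268133559, 'rvec': array([ 2.21542334, -2.18009902,  0.08186622]), 'tvec': array([-0.1897721 ,  0.56675824,  1.1334395 ])}
{'time_s': 0.1, 'joints': array([ 8.04787979e+01,  2.20865726e+01,  3.87226382e-01, -2.49786188e-02,
       -6.84117078e+01, -1.48165657e+01]), 'joint_velocities': array([ 0.00233642,  0.01535804,  0.1814209 ,  0.08487443, -0.02372911,
       -0.01312278]), 'effort': array([-4.80111376e-04, -3.91685951e+01,  1.87936503e+01,  4.23188925e+00,
        1.34841318e-02, -7.37070923e-05]), 'tcp_pos': array([0.25734089, 0.5689827 , 0.22956496]), 'ee_rot': array([[-7.20399956e-04, -4.12260831e-01, -9.11065578e-01],
       [-1.84447128e-03, -9.11063717e-01,  4.12261448e-01],
       [-9.99998039e-01,  1.97742742e-03, -1.04072999e-04]]), 'wrist_force': array([ 0.41245642,  1.00988169, -0.45236324]), 'moment': array([-0.00115647,  0.00540748, -0.02641662]), 'gripper_width': 1.0015195456634083}
```

View pics/side0.png

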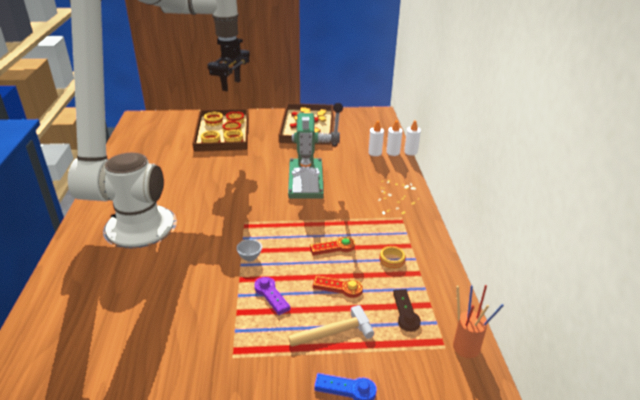

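View pics/top0.png

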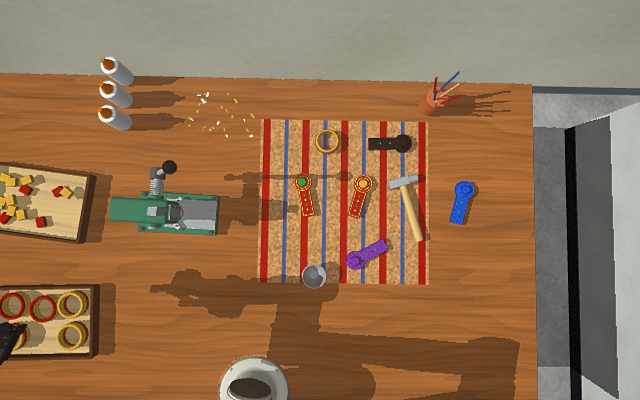

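```bash
cat > h.py <<'E'
import numpy as np, cv2
from station import r
def cal(n):
    c=r.calibration(n); K=np.array([[c['fx'],0,c['cx']],[0,c['fy'],c['cy']],[0,0,1.]]); return K,c['rvec'],c['tvec']
def proj(n,P):
    K,rv,t=cal(n); return cv2.projectPoints(np.asarray(P,float).reshape(-1,1,3),rv,t,K,None)[0].reshape(-1,2)
def ray(n,u,v,z):
    K,rv,t=cal(n); R=cv2.Rodrigues(rv)[0]; C=-R.T@t; d=R.T@np.linalg.inv(K)@np.array([u,v,1.]); return C+d*(z-C[2])/d[2]
E
python3 - <<'E'
from h import *
for n in("side","top"):
    K,rv,t=cal(n);R=cv2.Rodrigues(rv)[0];print(n,-R.T@t,R[2])
for nm,u,v,z in [("target",363,184,.028),("tail",354,214,.016),("done",303,183,.024),("black",403,143,.02),("purple",355,260,.02),("press bed front r",218,233,.03),("bed front l",218,195,.03),("knob",169,167,.31),("bowl",314,276,.04),("bangle",327,141,.028)]:
    print(nm,ray("top",u,v,z).round(3))
a=cv2.imread("pics/top0.png");b=cv2.imread("pics/side0.png")
cv2.imwrite("pics/c1.png",cv2.resize(a[150:250,100:230],None,fx=6,fy=6,interpolation=cv2.INTER_CUBIC))
cv2.imwrite("pics/c2.png",cv2.resize(a[110:240,280:440],None,fx=5,fy=4.5,interpolation=cv2.INTER_CUBIC)[:600])
cv2.imwrite("pics/c3.png",cv2.resize(b[90:210,260:360],None,fx=5,fy=5,interpolation=cv2.INTER_CUBIC))
cv2.imwrite("pics/c4.png",cv2.resize(b[220:320,280:420],None,fx=5,fy=5,interpolation=cv2.INTER_CUBIC))
E
```

```text
side [ 0.45453768 -1.31413054  0.98486553] [ 0.05622535  0.8269716  -0.55942532]
top [ 0.50043753 -0.16463395  1.16806309] [ 0.06016189 -0.01389486 -0.99809192]
target [ 0.62  -0.317  0.028]
tail [ 0.53  -0.292  0.016]
done [ 0.621 -0.137  0.024]
black [ 0.749 -0.439  0.02 ]
purple [ 0.393 -0.296  0.02 ]
press bed front r [0.467 0.112 0.03 ]
bed front l [0.58  0.116 0.03 ]
knob [0.622 0.159 0.31 ]
bowl [ 0.346 -0.174  0.04 ]
bangle [ 0.749 -0.207  0.028]
```

View pics/c1.png

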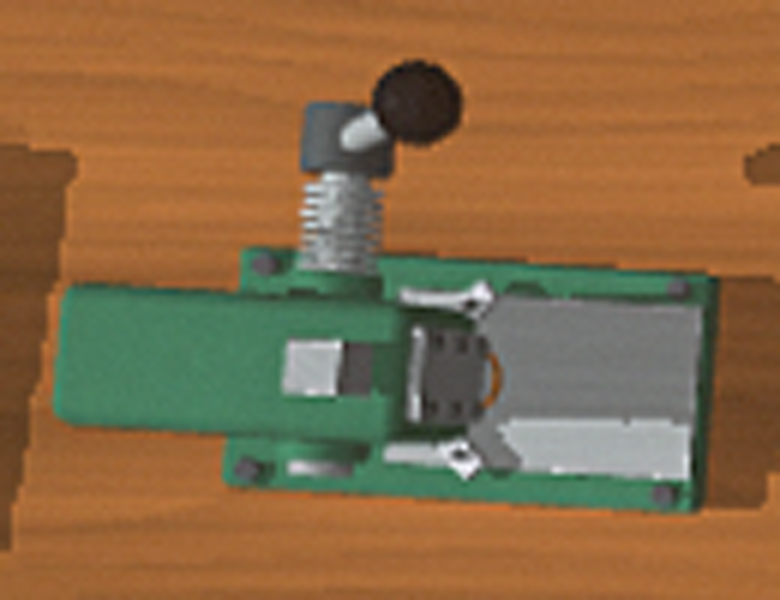

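View pics/c2.png

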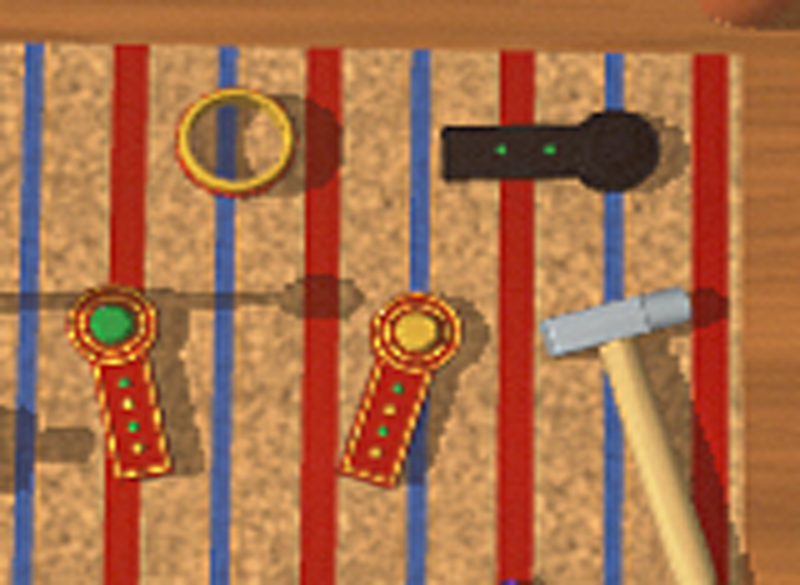

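View pics/c3.png

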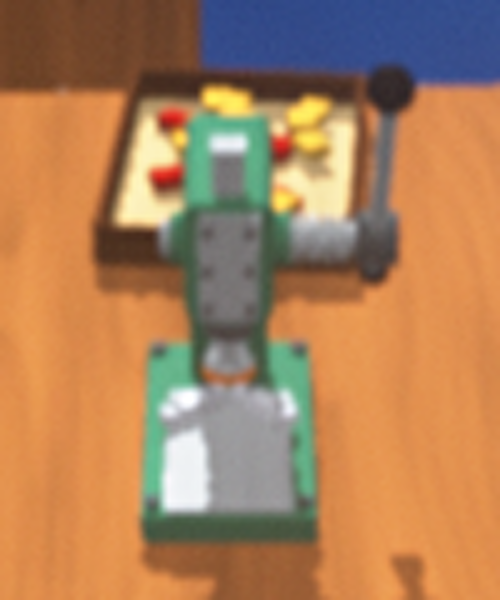

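View pics/c4.png

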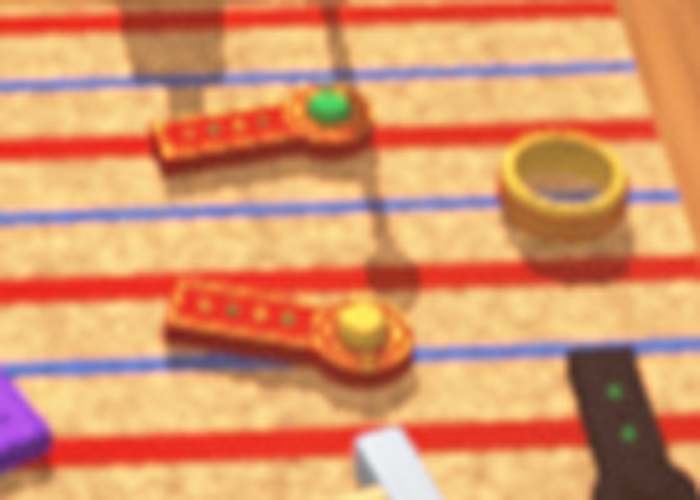

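Run:
```python
from h import *
a=cv2.imread("pics/top0.png");b=cv2.imread("pics/side0.png")
def crop(im,x0,y0,w,h,f,name):
    c=cv2.resize(im[y0:y0+h,x0:x0+w],None,fx=f,fy=f,interpolation=cv2.INTER_CUBIC)
    for i in range(0,w,10): cv2.putText(c,str(x0+i),(int((i+.5)*f),8),0,.3,(255,255,255),1); cv2.line(c,(int((i+.5)*f),0),(int((i+.5)*f),c.shape[0]),(255,255,255) ,1) if 0 else None
    for i in range(0,h,10): cv2.putText(c,str(y0+i),(0,int((i+.5)*f)),0,.3,(255,255,255),1)
    cv2.imwrite(name,c)
crop(a,160,185,64,52,12,"pics/d1.png")
crop(b,285,155,44,46,13,"pics/d2.png")
# plaque fit: red/gold mask
def model():
    th=np.linspace(-np.pi,np.pi,200); c=np.c_[.028*np.cos(th),.028*np.sin(th)]
    return c
def poly(x,y,a,z):
    al=np.arcsin(18/28); th=np.linspace(-np.pi+al,np.pi-al,60)
    p=np.r_[np.c_[.028*np.cos(th),.028*np.sin(th)],[[-.105,.018],[-.105,-.018]]]
    c,s=np.cos(a),np.sin(a); q=p@np.array([[c,s],[-s,c]])+[x,y]
    return np.c_[q,np.full(len(q),z)]
masks={}
for n,im in(("top",a),("side",b)):
    m=cv2.cvtColor(im,cv2.COLOR_BGR2HSV)
    print(n,[m[int(v),int(u)] for u,v in proj(n,[[.62,-.317,.028],[.6,-.31,.016],[.55,-.295,.016],[.55,-.25,0],[.57,-.35,0]])])
```

```text
top [array([ 21, 189, 221], dtype=uint8), array([ 17, 193, 214], dtype=uint8), array([  2, 229, 183], dtype=uint8), array([ 16, 135, 187], dtype=uint8), array([ 16, 138, 161], dtype=uint8)]
side [array([ 27, 161, 254], dtype=uint8), array([ 13, 192, 244], dtype=uint8), array([  3, 212, 230], dtype=uint8), array([  7, 177, 239], dtype=uint8), array([ 18, 125, 240], dtype=uint8)]
```

View pics/d1.png

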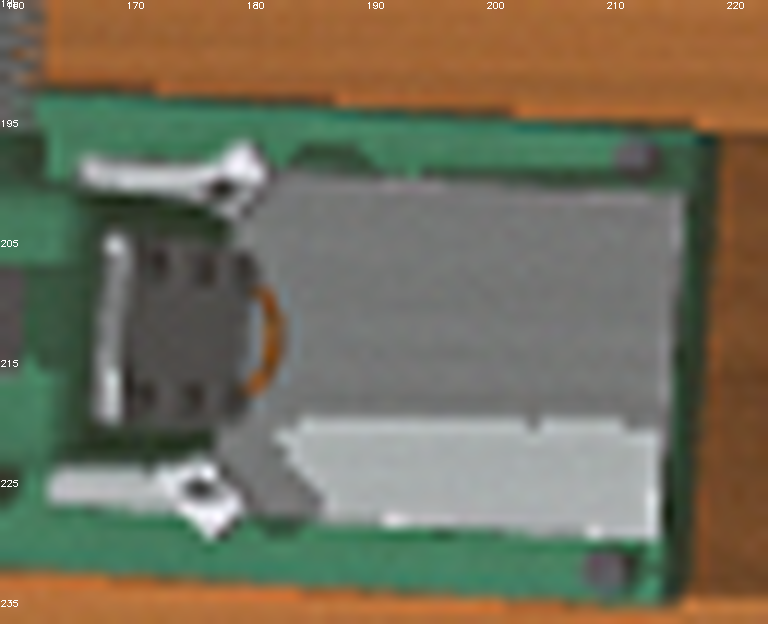

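View pics/d2.png

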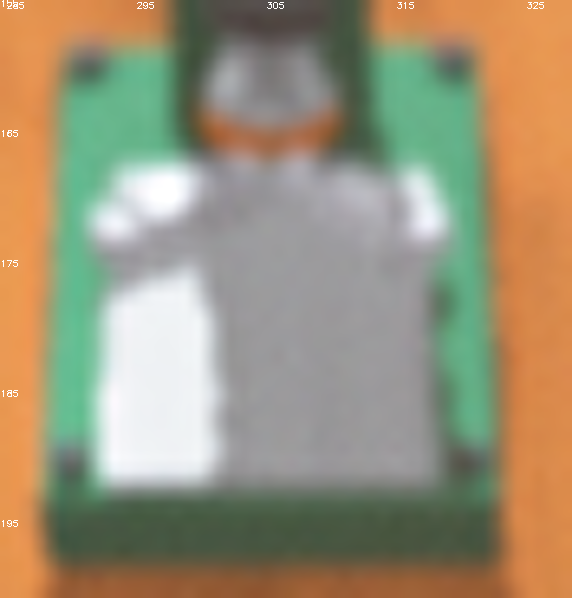

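```bash
cat > fit.py <<'E'
from h import *
from scipy.optimize import least_squares, minimize
L=[]
obs=[("top",169.8-.5,166.9-.5,"knob"),("side",337.5,107.1,"knob"),
("top",216.6,200.5,"bR"),("top",214.5,229.5,"bL"),("side",292.0,192,"bL"),("side",318.5,192,"bR"),
("top",217.8,195.2,"gR"),("top",214.9,234.8,"gL"),("side",288.3,192.6,"gL"),("side",322.2,193,"gR"),
("top",140.3,191.2,"hR"),("top",137.5,230.7,"hL"),("side",289.3,158.3,"hL"),("side",321.3,158.2,"hR")]
def pts(p):
    x,y,a,w,hb,xf,xr=p
    P={"knob":[.027-.085,-.1,.165+.1472],"bR":[-.098,-w,.03],"bL":[-.098,w,.03],"gR":[xf,-.06,hb],"gL":[xf,.06,hb],"hR":[xr,-.06,hb],"hL":[xr,.06,hb]}
    c,s=np.cos(a),np.sin(a); return {k:[x+c*v[0]-s*v[1],y+s*v[0]+c*v[1],v[2]] for k,v in P.items()}
def f(p):
    P=pts(p); return np.array([proj(o[0],P[o[3]])[0]-o[1:3] for o in obs]).ravel()
s=least_squares(f,[.52,.21,1.6,.045,.025,-.11,.1],loss='soft_l1')
print(s.x.round(4),np.degrees(s.x[2])); 
for o,e in zip(obs,f(s.x).reshape(-1,2).round(1)): print(o[0],o[3],e)
a=cv2.imread("pics/top0.png");b=cv2.imread("pics/side0.png")
def poly(x,y,a,z):
    al=np.arcsin(18/28); th=np.linspace(-np.pi+al,np.pi-al,60)
    p=np.r_[np.c_[.028*np.cos(th),.028*np.sin(th)],[[-.105,.018],[-.105,-.018]]]
    c,s=np.cos(a),np.sin(a); q=p@np.array([[c,s],[-s,c]])+[x,y]
    return np.c_[q,np.full(len(q),z)]
S=8
def fp(n,im,p0,box):
    x0,y0,w,h=box
    c=cv2.resize(im[y0:y0+h,x0:x0+w],None,fx=S,fy=S,interpolation=cv2.INTER_CUBIC).astype(float)
    return c
if __name__=="__main__":
  for n,im,box in(("top",a,(330,160,60,70)),("side",b,(300,260,75,45))):
    x0,y0,w,h=box
    c=cv2.resize(im[y0:y0+h,x0:x0+w],None,fx=S,fy=S,interpolation=cv2.INTER_CUBIC)
    q=poly(.62,-.317,np.radians(-15.5),.016)
    uv=(proj(n,q)+.5-[x0,y0])*S
    cv2.polylines(c,[uv.round().astype(int)],True,(255,255,0),1); cv2.imwrite(f"pics/e_{n}.png",c)
E
python3 fit.py
```

```text
[ 0.5235  0.2189  1.5324  0.0434  0.0251 -0.0988  0.131 ] 87.80088494253566
top knob [-0.   0.7]
side knob [0.7 0.8]
top bR [0.  0.1]
top bL [0.1 0.3]
side bL [ 0.7 -0.4]
side bR [ 0.4 -0.5]
top gR [-0.1 -0. ]
top gL [-0.   0.6]
side gL [-0.6  0.4]
side gR [ 1.7 -0.2]
top hR [ 0.3 -0.3]
top hL [-0.3  0.5]
side hL [-0.2 -0. ]
side hR [0.4 0. ]
```

View pics/e_top.png

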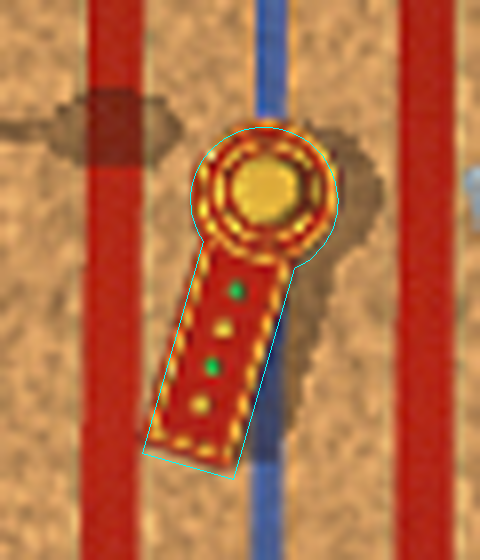

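View pics/e_side.png

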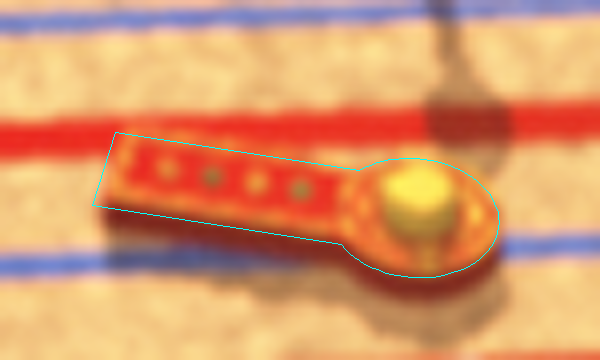

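```bash
cat >> h.py <<'E'
from scipy.spatial.transform import Rotation as Ro
def down(yaw,tilt=0):
    # tool x down, y axis at yaw deg; tilt: rotate about tool y
    y=np.array([np.cos(np.radians(yaw)),np.sin(np.radians(yaw)),0]); x=np.array([0,0,-1.]); 
    M=np.c_[x,y,np.cross(x,y)]; return M@Ro.from_rotvec([0,tilt,0],degrees=True).as_matrix()
def to(p,R):
    s=r.sense(); R0=s['ee_rot']; t=Ro.from_matrix(R0.T@R).as_rotvec(degrees=True); d=R0.T@(np.asarray(p)-s['tcp_pos'])
    print("turn",t.round(2),"shift",d.round(4),"|",s['tcp_pos'].round(4),"F",s['wrist_force'].round(1),"g",round(s['gripper_width'],3),"t",round(s['time_s'],2),"J",s['joints'].round(1))
def seat(px,py):
    a=np.radians(87.8); return np.array([.5235+np.cos(a)*px-np.sin(a)*py,.2189+np.sin(a)*px+np.cos(a)*py])
E
python3 - <<'E'
from h import *
to([.40,.137,.2],down(160)); to([.5406,-.2943,.12],down(74.5))
E
```

```text
turn [85.65 -0.09 -0.09] shift [ 0.0303  0.3347 -0.3081] | [0.2573 0.569  0.2296] F [ 0.4  1.  -0.5] g 1.002 t 0.1 J [ 80.5  22.1   0.4  -0.  -68.4 -14.8]
turn [ 1.7115e+02 -1.7000e-01 -0.0000e+00] shift [ 0.111   0.6695 -0.614 ] | [0.2573 0.569  0.2296] F [ 0.4  1.  -0.5] g 1.002 t 0.1 J [ 80.5  22.1   0.4  -0.  -68.4 -14.8]
```

Emit:
move_arm(increments=[4, 0, 0, 0.001, 0.015, -0.014, 0.07, 10, 0, 0, 0.003, 0.04, -0.037, 0.07, 17, 0, 0, 0.006, 0.07, -0.064, 0.07, 24, 0, 0, 0.008, 0.1, -0.092, 0.07, 31, 0, 0, 0.011, 0.13, -0.12, 0.07, 38, 0, 0, 0.014, 0.16, -0.147, 0.07, 45, 0, 0, 0.017, 0.19, -0.175, 0.07, 52, 0, 0, 0.02, 0.22, -0.202, 0.07, 59, 0, 0, 0.022, 0.25, -0.23, 0.07, 66, 0, 0, 0.025, 0.28, -0.258, 0.07, 73, 0, 0, 0.028, 0.31, -0.285, 0.07, 80, 0, 0, 0.03, 0.335, -0.308, 0.07])

```text
time_s: 1.1
tcp_pos: [0.3997, 0.1347, 0.2002]
ee_rot: [[-0.001, -0.967, 0.254], [-0.0, 0.254, 0.967], [-1.0, 0.001, -0.0]]
wrist_force: [1.0, 1.0, -0.1]
gripper_width: 0.809
```

Run:
```python
from h import *
to([.5406,-.2943,.10],down(74.5))
```

```text
turn [ 9.079e+01 -4.000e-02 -1.000e-02] shift [ 0.1003 -0.2453 -0.3791] | [0.3997 0.1347 0.2002] F [ 1.   1.  -0.1] g 0.809 t 1.1 J [ 40.9   3.5 -28.9  -0.  -57.7 -55.6]
```

Emit:
move_arm(increments=[7, 0, 0, 0.005, -0.021, -0.032, 0.065, 14, 0, 0, 0.012, -0.042, -0.064, 0.065, 21, 0, 0, 0.02, -0.063, -0.096, 0.065, 28, 0, 0, 0.028, -0.084, -0.128, 0.065, 35, 0, 0, 0.036, -0.105, -0.16, 0.065, 42, 0, 0, 0.044, -0.126, -0.192, 0.065, 49, 0, 0, 0.053, -0.147, -0.224, 0.065, 56, 0, 0, 0.062, -0.168, -0.256, 0.065, 63, 0, 0, 0.072, -0.189, -0.288, 0.065, 70, 0, 0, 0.082, -0.21, -0.32, 0.065, 77, 0, 0, 0.092, -0.228, -0.352, 0.065, 84, 0, 0, 0.1, -0.245, -0.379, 0.065])

```text
time_s: 2.1
tcp_pos: [0.5432, -0.2929, 0.0989]
ee_rot: [[-0.002, 0.152, 0.988], [0.001, 0.988, -0.152], [-1.0, 0.0, -0.002]]
wrist_force: [1.4, 1.4, -0.7]
gripper_width: 0.749
```

Run:
```python
from h import *
to([.5406,-.2943,.011],down(74.5))
for n,b in(("top",(290,150,120,100)),("side",(250,210,150,110))):
    im=r.capture(n)[:,:,::-1]; x,y,w,h=b
    cv2.imwrite(f"pics/f_{n}.png",cv2.resize(im[y:y+h,x:x+w],None,fx=5,fy=5,interpolation=cv2.INTER_CUBIC))
```

```text
turn [ 6.74 -0.11 -0.01] shift [ 0.088  -0.0018 -0.0022] | [ 0.5432 -0.2929  0.0989] F [ 1.4  1.4 -0.7] g 0.749 t 2.1 J [-13.3  28.1 -10.3  -0.  -51.8 -85.4]
```

View pics/f_top.png

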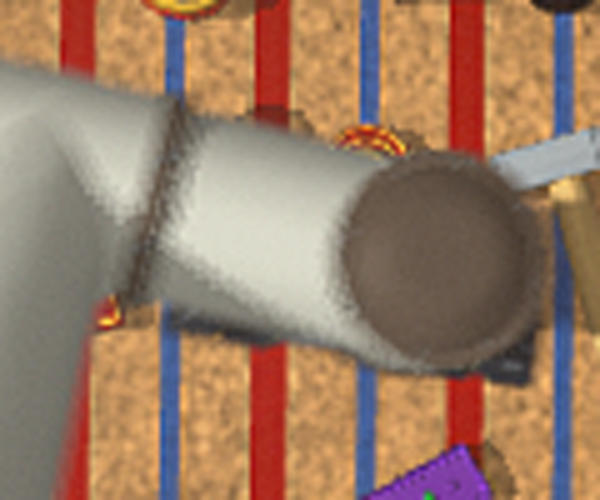

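View pics/f_side.png

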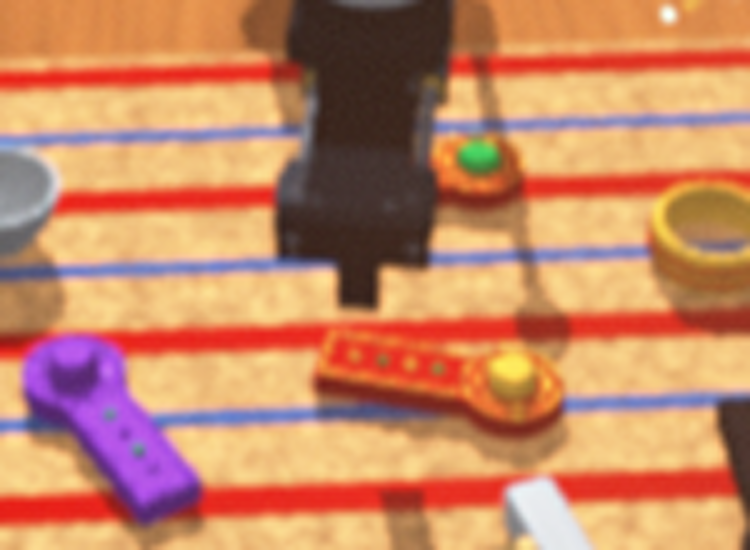

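The side crop shows the gripper above the tail. The gold boss, standing proud on the red plaque, is at crop (512,372), and the finished green one is at (478,157). I'm descending onto the tail.

Emit:
move_arm(increments=[6.7, -0.1, 0, 0.02, -0.002, -0.002, 0.062, 6.7, -0.1, 0, 0.045, -0.002, -0.002, 0.062, 6.7, -0.1, 0, 0.065, -0.002, -0.002, 0.062, 6.7, -0.1, 0, 0.078, -0.002, -0.002, 0.062, 6.7, -0.1, 0, 0.085, -0.002, -0.002, 0.062, 6.7, -0.1, 0, 0.088, -0.002, -0.002, 0.062, 6.7, -0.1, 0, 0.088, -0.002, -0.002, 0.062])

```text
time_s: 2.78
tcp_pos: [0.5412, -0.2918, 0.0123]
ee_rot: [[0.001, 0.259, 0.966], [-0.0, 0.966, -0.259], [-1.0, 0.0, 0.001]]
wrist_force: [1.2, 0.4, -0.2]
gripper_width: 0.711
```

Run:
```python
from h import *
to([.5406,-.2943,.011],down(74.5))
for n,b in(("side",(270,220,120,90)),):
    im=r.capture(n)[:,:,::-1]; x,y,w,h=b
    cv2.imwrite(f"pics/g_{n}.png",cv2.resize(im[y:y+h,x:x+w],None,fx=6,fy=6,interpolation=cv2.INTER_CUBIC))
```

```text
turn [ 0.52  0.06 -0.  ] shift [ 0.0013 -0.0026  0.    ] | [ 0.5412 -0.2918  0.0123] F [ 1.2  0.4 -0.2] g 0.711 t 2.78 J [-13.3  34.  -14.9  -0.  -41.  -91.7]
```

View pics/g_side.png

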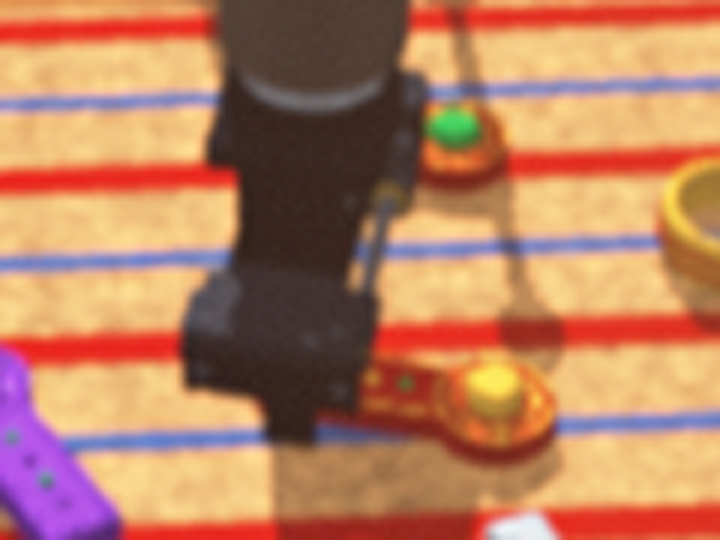

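The near finger is in front of the tail at about crop (290,425), with the tail between the jaws, so I'm closing.

Emit:
move_arm(increments=[0.4, 0, 0, 0.001, -0.0025, 0, 0.06, 0.4, 0, 0, 0.001, -0.0025, 0, 0.03, 0.4, 0, 0, 0.001, -0.0025, 0, 0.03, 0.4, 0, 0, 0.001, -0.0025, 0, 0.03, 0.4, 0, 0, 0.001, -0.0025, 0, 0.03, 0.4, 0, 0, 0.001, -0.0025, 0, 0.03, 0.4, 0, 0, 0.001, -0.0025, 0, 0.03, 0.4, 0, 0, 0.001, -0.0025, 0, 0.03])

```text
time_s: 3.5
tcp_pos: [0.5408, -0.2947, 0.0118]
ee_rot: [[0.002, 0.266, 0.964], [-0.0, 0.964, -0.266], [-1.0, 0.0, 0.002]]
wrist_force: [-0.1, 0.9, 1.4]
gripper_width: 0.411
```

Run:
```python
from h import *
to([.5406,-.2943,.13],down(74.5))
```

```text
turn [ 0.07  0.11 -0.01] shift [-0.1182  0.0003 -0.    ] | [ 0.5408 -0.2947  0.0118] F [-0.1  0.9  1.4] g 0.411 t 3.5 J [-13.5  34.1 -14.8  -0.  -41.  -91.9]
```

Run:
```python
from h import *
p=seat(-.215,0); print(p); to([*p,.11],down(177.8))
```

```text
[0.51524662 0.00405847]
turn [-1.0323e+02  8.0000e-02  9.0000e-02] shift [-0.0984  0.2812 -0.1039] | [ 0.5408 -0.2947  0.0118] F [-0.1  0.9  1.4] g 0.411 t 3.5 J [-13.5  34.1 -14.8  -0.  -41.  -91.9]
```

Emit:
move_arm(increments=[0, 0, 0, -0.015, 0, 0, 0.03, 0, 0, 0, -0.045, 0, 0, 0.03, 0, 0, 0, -0.08, 0, 0, 0.03, 0, 0, 0, -0.1, 0, 0, 0.03, 0, 0, 0, -0.1, 0, 0, 0.03])

```text
time_s: 3.92
tcp_pos: [0.5435, -0.2958, 0.1169]
ee_rot: [[0.011, 0.265, 0.964], [-0.004, 0.964, -0.265], [-1.0, -0.001, 0.012]]
wrist_force: [0.5, 0.4, -1.5]
gripper_width: 0.41
```

Run:
```python
from h import *
p=seat(-.215,0); to([*p,.11],down(177.8))
im=r.capture("side")[:,:,::-1]; x,y,w,h=250,190,140,110
cv2.imwrite(f"pics/i_side.png",cv2.resize(im[y:y+h,x:x+w],None,fx=5,fy=5,interpolation=cv2.INTER_CUBIC))
```

```text
turn [-103.18    0.43    0.64] shift [ 0.0054  0.2816 -0.1068] | [ 0.5435 -0.2958  0.1169] F [ 0.5  0.4 -1.5] g 0.41 t 3.92 J [-13.6  26.7  -9.6   0.1 -53.  -91.9]
```

View pics/i_side.png

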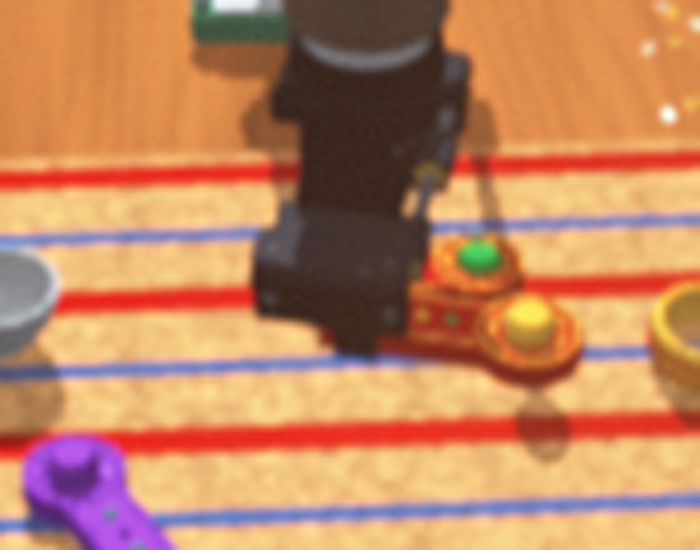

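The plaque is held level and lifted, with its boss at crop (530,318). I'm carrying it to the front of the press.

Emit:
move_arm(increments=[-5, 0, 0, 0, 0.015, -0.006, 0.03, -12, 0, 0, 0, 0.035, -0.013, 0.03, -19, 0, 0, 0, 0.057, -0.022, 0.03, -26, 0, 0, 0, 0.08, -0.03, 0.03, -33, 0, 0, 0, 0.103, -0.039, 0.03, -40, 0, 0, 0, 0.126, -0.048, 0.03, -47, 0, 0, 0, 0.149, -0.057, 0.03, -54, 0, 0, 0, 0.172, -0.066, 0.03, -61, 0, 0, 0, 0.195, -0.075, 0.03, -68, 0, 0, 0, 0.215, -0.083, 0.03, -75, 0, 0, 0, 0.233, -0.09, 0.03, -82, 0, 0, 0, 0.25, -0.096, 0.03])

```text
time_s: 4.97
tcp_pos: [0.5128, -0.0271, 0.1096]
ee_rot: [[-0.002, -0.92, 0.392], [-0.001, 0.392, 0.92], [-1.0, 0.002, -0.002]]
wrist_force: [0.2, 0.6, -0.9]
gripper_width: 0.408
```

Run:
```python
from h import *
p=seat(-.215,0); to([*p,.11],down(177.8))
```

```text
turn [-20.89  -0.07  -0.12] shift [-0.0004  0.01    0.0296] | [ 0.5128 -0.0271  0.1096] F [ 0.2  0.6 -0.9] g 0.408 t 4.97 J [ 15.1  18.6 -24.4   0.  -47.1 -38.2]
```

Emit:
move_arm(increments=[-6, 0, 0, 0, 0.003, 0.008, 0.03, -13, 0, 0, 0, 0.007, 0.02, 0.03, -19, 0, 0, 0.005, 0.01, 0.03, 0.03, -20.9, 0, 0, 0.02, 0.01, 0.03, 0.03, -20.9, 0, 0, 0.04, 0.01, 0.03, 0.03, -20.9, 0, 0, 0.055, 0.01, 0.03, 0.03, -20.9, 0, 0, 0.062, 0.01, 0.03, 0.03, -20.9, 0, 0, 0.062, 0.01, 0.03, 0.03, -20.9, 0, 0, 0.062, 0.01, 0.03, 0.03])

```text
time_s: 5.72
tcp_pos: [0.517, 0.0031, 0.0487]
ee_rot: [[-0.0, -0.999, 0.044], [-0.001, 0.044, 0.999], [-1.0, -0.0, -0.001]]
wrist_force: [-0.2, 0.4, -0.8]
gripper_width: 0.409
```

Run:
```python
from h import *
to([*seat(-.215,0),.046],down(177.8))
to([*seat(-.09,0),.046],down(177.8))
for n,b in(("top",(130,150,150,110)),("side",(250,140,120,110))):
    im=r.capture(n)[:,:,::-1]; x,y,w,h=b
    cv2.imwrite(f"pics/j_{n}.png",cv2.resize(im[y:y+h,x:x+w],None,fx=5,fy=5,interpolation=cv2.INTER_CUBIC))
```

```text
turn [-0.34 -0.06  0.  ] shift [0.0027 0.0018 0.0009] | [0.517  0.0031 0.0487] F [-0.2  0.4 -0.8] g 0.409 t 5.72 J [ 18.4  23.9 -27.6   0.1 -38.5 -21. ]
turn [-0.34 -0.06  0.  ] shift [0.0026 0.0025 0.1259] | [0.517  0.0031 0.0487] F [-0.2  0.4 -0.8] g 0.409 t 5.72 J [ 18.4  23.9 -27.6   0.1 -38.5 -21. ]
```

View pics/j_top.png

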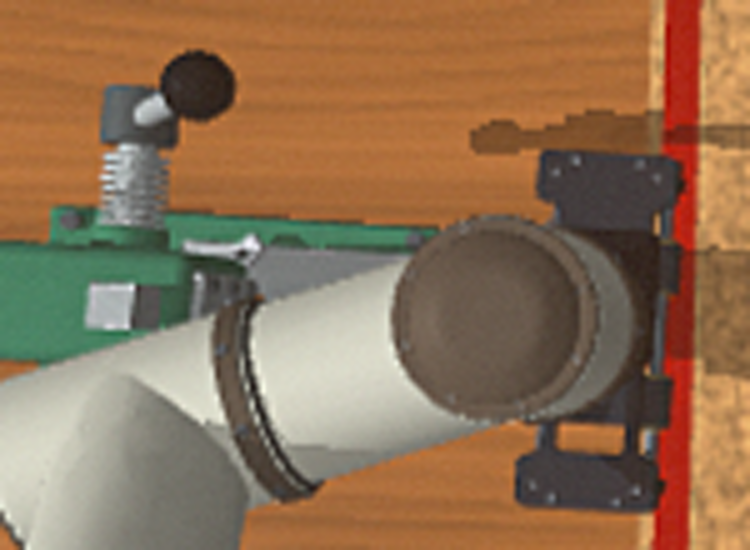

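View pics/j_side.png

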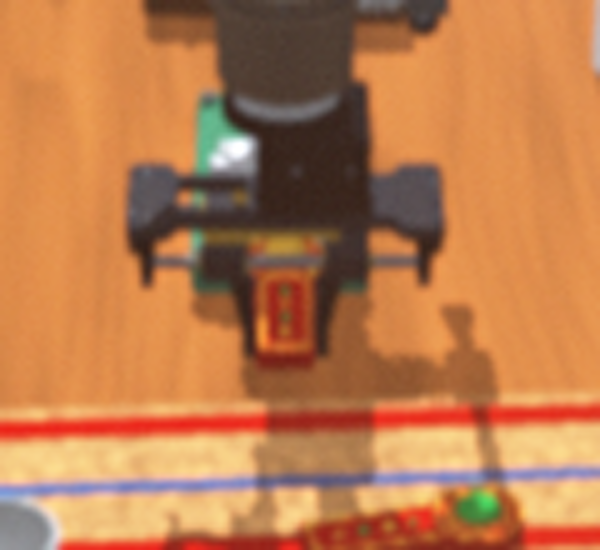

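Emit:
move_arm(increments=[-0.3, 0, 0, 0.0025, 0.002, 0.01, 0.03, -0.3, 0, 0, 0.0025, 0.002, 0.03, 0.03, -0.3, 0, 0, 0.0025, 0.002, 0.05, 0.03, -0.3, 0, 0, 0.0025, 0.002, 0.07, 0.03, -0.3, 0, 0, 0.0025, 0.002, 0.09, 0.03, -0.3, 0, 0, 0.0025, 0.002, 0.105, 0.03, -0.3, 0, 0, 0.0025, 0.002, 0.113, 0.03, -0.3, 0, 0, 0.0025, 0.002, 0.116, 0.03, -0.3, 0, 0, 0.0025, 0.002, 0.116, 0.03, -0.3, 0, 0, 0.0025, 0.002, 0.116, 0.03])

```text
time_s: 6.65
tcp_pos: [0.5203, 0.119, 0.047]
ee_rot: [[0.002, -0.999, 0.039], [-0.0, 0.039, 0.999], [-1.0, -0.002, -0.0]]
wrist_force: [-0.6, 0.5, -1.0]
gripper_width: 0.412
```

Run:
```python
from h import *
to([*seat(-.085,0),.043],down(177.8))
for n,b in(("top",(100,130,150,110)),("side",(250,100,120,110))):
    im=r.capture(n)[:,:,::-1]; x,y,w,h=b
    cv2.imwrite(f"pics/k_{n}.png",cv2.resize(im[y:y+h,x:x+w],None,fx=5,fy=5,interpolation=cv2.INTER_CUBIC))
```

```text
turn [-0.06 -0.02  0.09] shift [0.004  0.0007 0.015 ] | [0.5203 0.119  0.047 ] F [-0.6  0.5 -1. ] g 0.412 t 6.65 J [ 30.3  25.3 -25.4   0.1 -39.3 -32.7]
```

View pics/k_top.png

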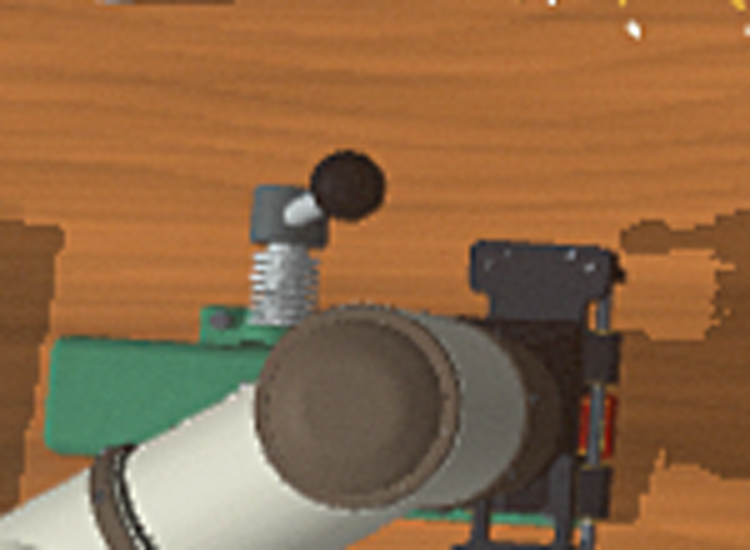

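View pics/k_side.png

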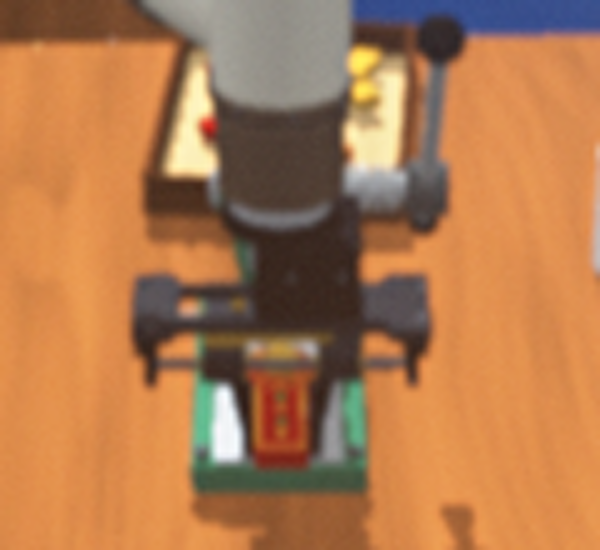

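Both views show the plaque between bed and pad. The tail is centred on the bed (side crop 252–310 against a bed of 210–350), and the knob is clear. I'm lowering it now, then pushing.

Emit:
move_arm(increments=[0, 0, 0, 0.002, 0.0007, 0, 0.03, 0, 0, 0, 0.004, 0.0007, 0, 0.03, 0, 0, 0, 0.004, 0.0007, 0, 0.03, 0, 0, 0, 0.004, 0.0007, 0.003, 0.03, 0, 0, 0, 0.004, 0.0007, 0.006, 0.03, 0, 0, 0, 0.004, 0.0007, 0.009, 0.03, 0, 0, 0, 0.004, 0.0007, 0.01, 0.03, 0, 0, 0, 0.004, 0.0007, 0.01, 0.03])

```text
time_s: 7.42
tcp_pos: [0.5203, 0.1298, 0.0429]
ee_rot: [[0.002, -0.999, 0.038], [-0.0, 0.038, 0.999], [-1.0, -0.002, -0.0]]
wrist_force: [0.2, 1.0, -1.1]
gripper_width: 0.407
```

Run:
```python
from h import *
to([*seat(-.085,0),.0425],down(177.8))
```

```text
turn [-0.   -0.01  0.11] shift [0.0004 0.0003 0.0041] | [0.5203 0.1298 0.0429] F [ 0.2  1.  -1.1] g 0.407 t 7.42 J [ 31.4  25.8 -25.2   0.1 -38.9 -33.7]
```

Emit:
move_arm(increments=[0, 0, 0, 0.0007, 0, 0.001, 0.03, 0, 0, 0, 0.0007, 0, 0.002, 0.03, 0, 0, 0, 0.0007, 0, 0.003, 0.03, 0, 0, 0, 0.0007, 0, 0.004, 0.03, 0, 0, 0, 0.0007, 0, 0.004, 0.03])

```text
time_s: 7.83
tcp_pos: [0.5205, 0.1335, 0.0422]
ee_rot: [[0.002, -0.999, 0.039], [-0.0, 0.039, 0.999], [-1.0, -0.002, -0.0]]
wrist_force: [0.2, -0.2, -0.9]
gripper_width: 0.409
```

Run:
```python
from h import *
to([*seat(-.085,0),.0425],down(177.8))
```

```text
turn [-0.03 -0.01  0.11] shift [-0.0003  0.0003  0.0004] | [0.5205 0.1335 0.0422] F [ 0.2 -0.2 -0.9] g 0.409 t 7.83 J [ 31.7  25.9 -25.1   0.1 -38.9 -34. ]
```

Nothing is touching yet, so I'll push on gently and watch the wrist force.

Emit:
move_arm(increments=[0, 0, 0, 0, 0, 0.001, 0.03, 0, 0, 0, 0, 0, 0.002, 0.03, 0, 0, 0, 0, 0, 0.003, 0.03, 0, 0, 0, 0, 0, 0.003, 0.03])

```text
time_s: 8.17
tcp_pos: [0.52, 0.1353, 0.0421]
ee_rot: [[0.0, -0.999, 0.039], [-0.002, 0.039, 0.999], [-1.0, -0.0, -0.002]]
wrist_force: [0.9, -4.5, 0.4]
gripper_width: 0.412
```

Emit:
move_arm(increments=[0, 0, 0, 0, 0, 0.001, 0.03, 0, 0, 0, 0, 0, 0.002, 0.03, 0, 0, 0, 0, 0, 0.002, 0.03])

```text
time_s: 8.42
tcp_pos: [0.5198, 0.1354, 0.042]
ee_rot: [[-0.002, -0.999, 0.04], [-0.005, 0.04, 0.999], [-1.0, 0.001, -0.005]]
wrist_force: [2.0, -11.4, 0.8]
gripper_width: 0.407
```

The plaque is against the V stop: motion stopped at y=0.1354 with about 11 N. I'm easing off slightly and letting go.

Emit:
move_arm(increments=[0, 0, 0, 0, 0, -0.001, 0.03, 0, 0, 0, 0, 0, -0.001, 0.045, 0, 0, 0, 0, 0, -0.001, 0.055, 0, 0, 0, 0, 0, -0.001, 0.06, 0, 0, 0, 0, 0, -0.001, 0.06, 0, 0, 0, 0, 0, -0.001, 0.06])

```text
time_s: 8.92
tcp_pos: [0.5208, 0.1379, 0.0423]
ee_rot: [[0.002, -0.999, 0.039], [0.0, 0.039, 0.999], [-1.0, -0.002, 0.0]]
wrist_force: [0.6, -0.5, -0.4]
gripper_width: 0.661
```

Run:
```python
from h import *
to([*seat(-.085,0),.0425],down(177.8))
im=r.capture("side")[:,:,::-1]; x,y,w,h=270,120,70,90
cv2.imwrite(f"pics/l_side.png",cv2.resize(im[y:y+h,x:x+w],None,fx=6.6,fy=6.6,interpolation=cv2.INTER_CUBIC))
```

```text
turn [-0.01  0.01  0.13] shift [-0.0002  0.0004 -0.0039] | [0.5208 0.1379 0.0423] F [ 0.6 -0.5 -0.4] g 0.661 t 8.92 J [ 32.1  26.  -24.9   0.1 -38.9 -34.4]
```

View pics/l_side.png

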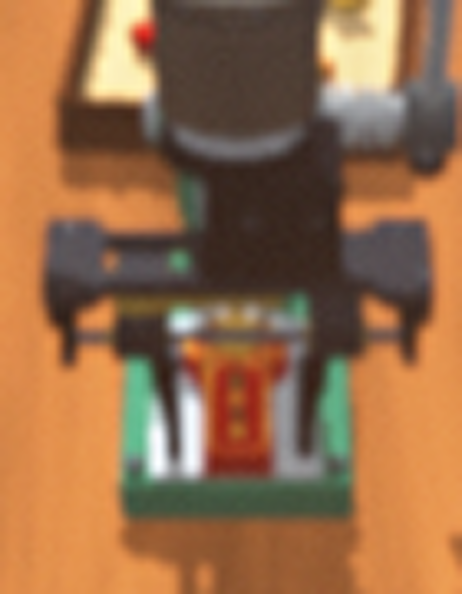

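The plaque lies flat on the bed and the fingers stand clear on both sides (crop 175 and 305, tail 208–272). I'm backing straight out.

Emit:
move_arm(increments=[0, 0, 0, 0, 0, -0.01, 0.06, 0, 0, 0, 0, 0, -0.03, 0.06, 0, 0, 0, 0, 0, -0.06, 0.06, 0, 0, 0, 0, 0, -0.09, 0.06, 0, 0, 0, 0, 0, -0.115, 0.06, 0, 0, 0, 0, 0, -0.13, 0.06, 0, 0, 0, 0, 0, -0.13, 0.06])

```text
time_s: 9.55
tcp_pos: [0.5144, 0.0045, 0.0421]
ee_rot: [[0.0, -0.999, 0.043], [-0.001, 0.043, 0.999], [-1.0, -0.0, -0.001]]
wrist_force: [0.2, -0.8, 0.3]
gripper_width: 0.689
```

Run:
```python
from h import *
to([*seat(-.215,0),.2],down(177.8))
for n,b in(("top",(130,170,110,80)),("side",(270,120,80,85))):
    im=r.capture(n)[:,:,::-1]; x,y,w,h=b
    cv2.imwrite(f"pics/m_{n}.png",cv2.resize(im[y:y+h,x:x+w],None,fx=7,fy=7,interpolation=cv2.INTER_CUBIC))
    cv2.imwrite(f"pics/m_{n}_full.png",im)
```

```text
turn [-0.27 -0.04  0.02] shift [-0.1579 -0.0009 -0.0005] | [0.5144 0.0045 0.0421] F [ 0.2 -0.8  0.3] g 0.689 t 9.55 J [ 18.6  24.3 -28.3   0.1 -37.4 -21.1]
```

View pics/m_top.png

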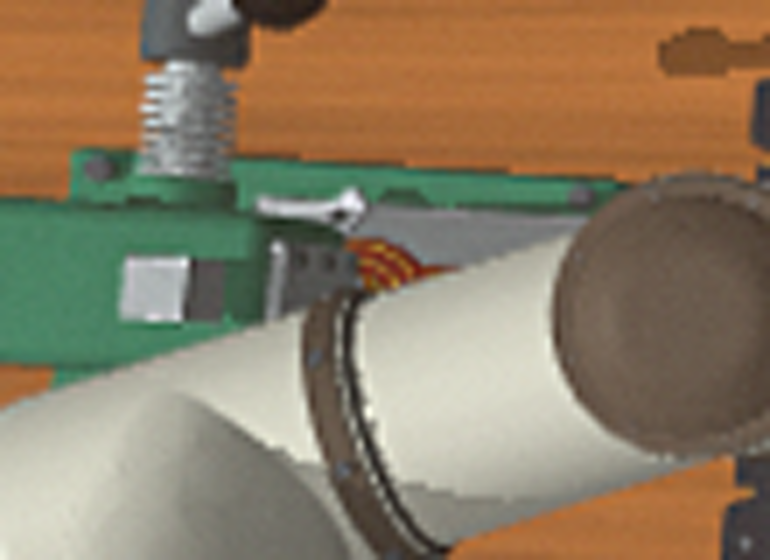

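View pics/m_side.png

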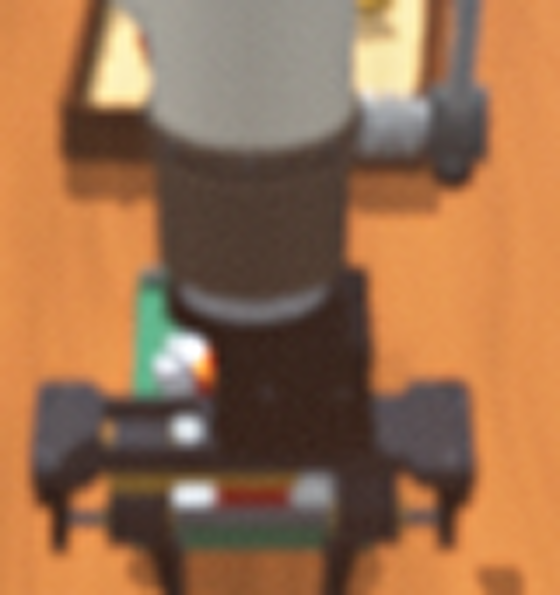

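Run:
```python
from h import *
Ps=[];
for n in("top","side"):
    K,rv,t=cal(n); Ps.append(K@np.c_[cv2.Rodrigues(rv)[0],t])
X=cv2.triangulatePoints(Ps[0],Ps[1],np.array([169.3,166.4]).reshape(2,1),np.array([337.5,107.1]).reshape(2,1)); print((X[:3]/X[3]).ravel(), seat(-.058,-.1))
to([*seat(-.2,-.1),.301],down(177.8))
```

```text
[0.62004847 0.15589091 0.31559827] [0.6211998  0.15710397]
turn [-0.12 -0.01  0.11] shift [-0.2586 -0.1004  0.0125] | [0.5154 0.0067 0.0423] F [ 0.2  0.4 -1. ] g 0.689 t 9.65 J [ 18.8  24.3 -28.2   0.1 -37.4 -21.2]
```

Emit:
move_arm(increments=[0, 0, 0, -0.02, 0, 0, 0.06, 0, 0, 0, -0.05, -0.005, 0, 0.06, 0, 0, 0, -0.085, -0.02, 0.002, 0.06, 0, 0, 0, -0.12, -0.035, 0.004, 0.06, 0, 0, 0, -0.155, -0.05, 0.006, 0.06, 0, 0, 0, -0.19, -0.065, 0.008, 0.06, 0, 0, 0, -0.22, -0.08, 0.01, 0.06, 0, 0, 0, -0.245, -0.092, 0.012, 0.06, 0, 0, 0, -0.257, -0.1, 0.012, 0.06, 0, 0, 0, -0.259, -0.1, 0.012, 0.06, 0, 0, 0, -0.259, -0.1, 0.012, 0.06])

```text
time_s: 10.57
tcp_pos: [0.6155, 0.0166, 0.3013]
ee_rot: [[0.002, -0.999, 0.038], [0.0, 0.038, 0.999], [-1.0, -0.002, 0.0]]
wrist_force: [0.2, 0.2, -0.1]
gripper_width: 0.692
```

Run:
```python
from h import *
to([*seat(-.058,-.1),.302],down(177.8))
for n,b in(("top",(130,150,110,85)),("side",(260,90,100,110))):
    im=r.capture(n)[:,:,::-1]; x,y,w,h=b
    cv2.imwrite(f"pics/n_{n}.png",cv2.resize(im[y:y+h,x:x+w],None,fx=5.4,fy=5.4,interpolation=cv2.INTER_CUBIC))
```

```text
turn [0.01 0.03 0.12] shift [-0.0006 -0.0004  0.1406] | [0.6155 0.0166 0.3013] F [ 0.2  0.2 -0.1] g 0.692 t 10.57 J [ 16.6  18.9   5.9   0.  -76.8 -18.8]
```

View pics/n_top.png

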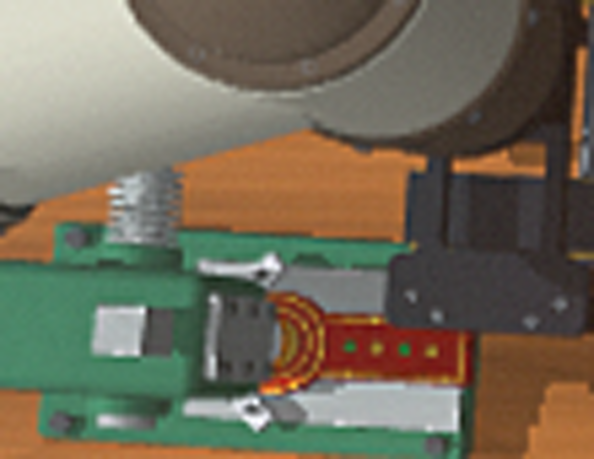

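View pics/n_side.png

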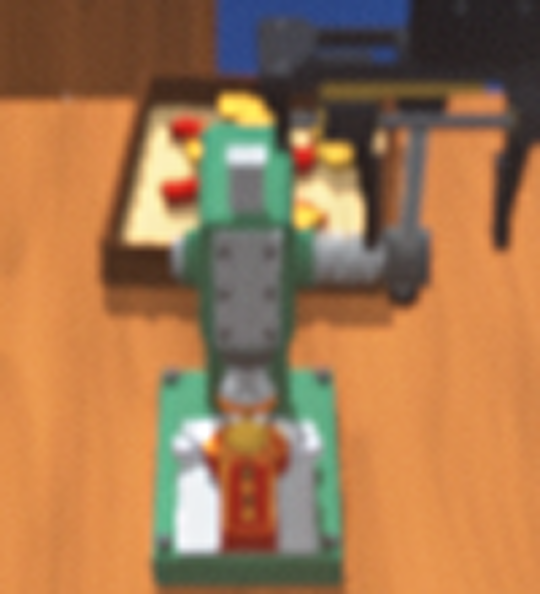

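The plaque sits in the V with its tail pointing to the front. I'll overlay the model at the seat to check that it's home.

Run:
```python
from h import *
def poly(x,y,a,z):
    al=np.arcsin(18/28); th=np.linspace(-np.pi+al,np.pi-al,60)
    p=np.r_[np.c_[.028*np.cos(th),.028*np.sin(th)],[[-.105,.018],[-.105,-.018]]]
    c,s=np.cos(a),np.sin(a); q=p@np.array([[c,s],[-s,c]])+[x,y]
    return np.c_[q,np.full(len(q),z)]
S=10
for n,b in(("top",(160,180,66,58)),("side",(284,150,44,52))):
    im=r.capture(n)[:,:,::-1]; x,y,w,h=b
    c=cv2.resize(im[y:y+h,x:x+w],None,fx=S,fy=S,interpolation=cv2.INTER_CUBIC)
    bed=[[*seat(-.098,-.0434),.03],[*seat(-.098,.0434),.03]]
    for P,col in((poly(*seat(0,0),np.radians(87.8),.046),(255,255,0)),(np.array(bed),(255,0,255))):
        uv=(proj(n,P)+.5-[x,y])*S; cv2.polylines(c,[uv.round().astype(int)],True,col,1)
    cv2.imwrite(f"pics/o_{n}.png",c)
```

```text
(no output)
```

View pics/o_top.png

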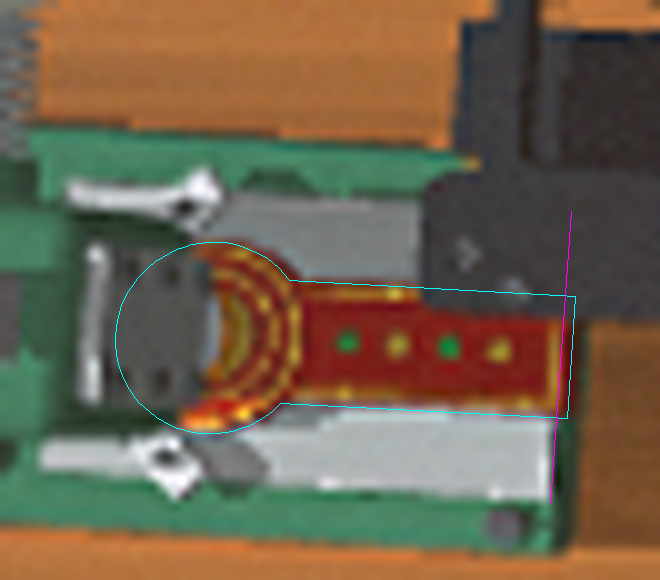

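View pics/o_side.png

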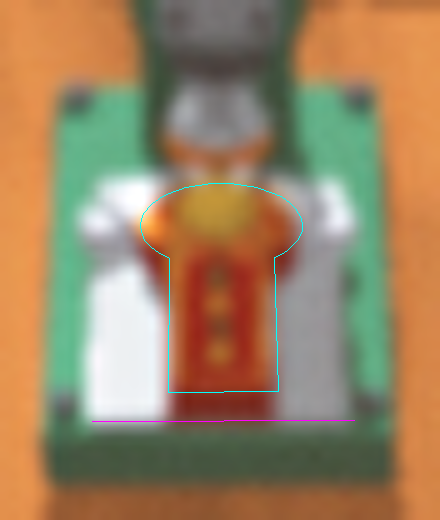

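The overlay matches the plaque at the seat within about 1 px in both views (tail end at top crop x≈568 against 572 for the model). Next I'm going to the knob.

Emit:
move_arm(increments=[0, 0, 0, -0.001, 0, 0.015, 0.06, 0, 0, 0, -0.001, 0, 0.04, 0.06, 0, 0, 0, -0.001, 0, 0.07, 0.06, 0, 0, 0, -0.001, 0, 0.1, 0.06, 0, 0, 0, -0.001, 0, 0.125, 0.06, 0, 0, 0, -0.001, 0, 0.137, 0.06, 0, 0, 0, -0.001, 0, 0.14, 0.06, 0, 0, 0, -0.001, 0, 0.14, 0.06])

```text
time_s: 11.43
tcp_pos: [0.6205, 0.1563, 0.3017]
ee_rot: [[0.001, -0.999, 0.038], [-0.001, 0.038, 0.999], [-1.0, -0.001, -0.001]]
wrist_force: [-0.3, -0.3, 0.1]
gripper_width: 0.689
```

Run:
```python
from h import *
to([*seat(-.058,-.1),.302],down(177.8))
for n,b in(("side",(290,70,100,90)),):
    im=r.capture(n)[:,:,::-1]; x,y,w,h=b
    cv2.imwrite(f"pics/p_{n}.png",cv2.resize(im[y:y+h,x:x+w],None,fx=6,fy=6,interpolation=cv2.INTER_CUBIC))
```

```text
turn [ 0.05 -0.05  0.04] shift [-0.0003 -0.0007  0.0008] | [0.6205 0.1563 0.3017] F [-0.3 -0.3  0.1] g 0.689 t 11.43 J [ 28.6  21.5   9.6   0.1 -78.2 -30.8]
```

View pics/p_side.png

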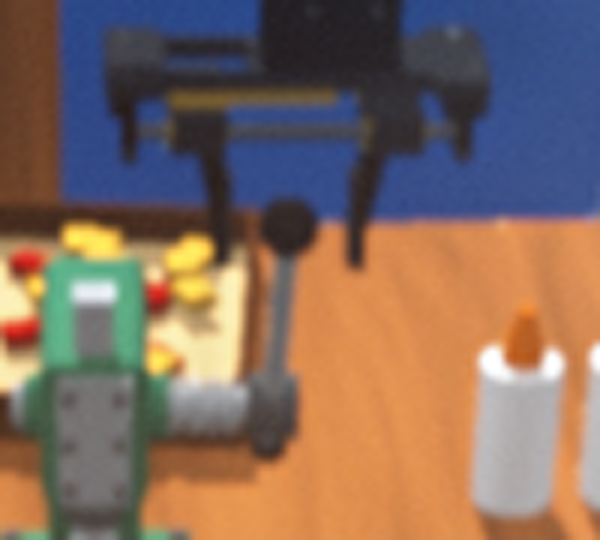

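The ball is midway between the fingers (crop (289,226), fingers at 222 and 355), so I'm gripping it.

Emit:
move_arm(increments=[0, 0, 0, 0, 0, 0, 0.026, 0, 0, 0, 0, 0, 0, 0.026, 0, 0, 0, 0, 0, 0, 0.026, 0, 0, 0, 0, 0, 0, 0.026, 0, 0, 0, 0, 0, 0, 0.026, 0, 0, 0, 0, 0, 0, 0.026, 0, 0, 0, 0, 0, 0, 0.026])

```text
time_s: 12.07
tcp_pos: [0.6205, 0.155, 0.3024]
ee_rot: [[0.001, -0.999, 0.039], [-0.001, 0.039, 0.999], [-1.0, -0.001, -0.001]]
wrist_force: [-1.7, -0.6, 1.4]
gripper_width: 0.348
```

Run:
```python
from h import *
to([*seat(-.058,-.1),.302],down(177.8))
# arc in tool axes: tool x=-z world, tool z = press +x
for q in np.arange(0.1,1.45,.1).tolist()+[1.41]:
    k=lambda q:np.array([-.17*np.cos(1.047-q),.17*np.sin(1.047-q)])
    d=k(q)-k(0); print(round(q,2),"x",round(-d[1],4),"z",round(d[0],4))
```

```text
turn [-0.06 -0.06  0.04] shift [ 0.0004 -0.0006  0.0021] | [0.6205 0.155  0.3024] F [-1.7 -0.6  1.4] g 0.348 t 12.07 J [ 28.5  21.4   9.7   0.1 -78.2 -30.8]
0.1 x 0.0092 z -0.0143
0.2 x 0.0198 z -0.0276
0.3 x 0.0317 z -0.0397
0.4 x 0.0447 z -0.0506
0.5 x 0.0588 z -0.0602
0.6 x 0.0737 z -0.0683
0.7 x 0.0894 z -0.0748
0.8 x 0.1056 z -0.0798
0.9 x 0.1223 z -0.0831
1.0 x 0.1392 z -0.0848
1.1 x 0.1562 z -0.0847
1.2 x 0.1731 z -0.083
1.3 x 0.1898 z -0.0796
1.4 x 0.206 z -0.0745
1.41 x 0.2076 z -0.0739
```

Emit:
move_arm(increments=[0, 0, 0, 0.0045, 0, -0.007, 0.026, 0, 0, 0, 0.009, 0, -0.014, 0.026, 0, 0, 0, 0.0145, 0, -0.021, 0.026, 0, 0, 0, 0.02, 0, -0.0275, 0.026, 0, 0, 0, 0.0255, 0, -0.034, 0.026, 0, 0, 0, 0.0315, 0, -0.04, 0.026, 0, 0, 0, 0.038, 0, -0.045, 0.026, 0, 0, 0, 0.0445, 0, -0.0505, 0.026, 0, 0, 0, 0.0515, 0, -0.0555, 0.026, 0, 0, 0, 0.059, 0, -0.06, 0.026, 0, 0, 0, 0.059, 0, -0.06, 0.026])

```text
time_s: 12.98
tcp_pos: [0.6178, 0.0936, 0.2421]
ee_rot: [[-0.001, -0.999, 0.04], [-0.002, 0.04, 0.999], [-1.0, 0.001, -0.002]]
wrist_force: [-4.3, -0.0, 5.0]
gripper_width: 0.351
```

Run:
```python
from h import *
to([*seat(-.058,-.1),.302],down(177.8))
for n,b in(("side",(270,90,90,110)),):
    im=r.capture(n)[:,:,::-1]; x,y,w,h=b
    cv2.imwrite(f"pics/q_{n}.png",cv2.resize(im[y:y+h,x:x+w],None,fx=5.4,fy=5.4,interpolation=cv2.INTER_CUBIC))
```

```text
turn [-0.11 -0.12 -0.04] shift [-0.0601 -0.0008  0.0635] | [0.6178 0.0936 0.2421] F [-4.3 -0.   5. ] g 0.351 t 12.98 J [ 23.5  21.6   1.5   0.1 -69.9 -25.8]
```

View pics/q_side.png

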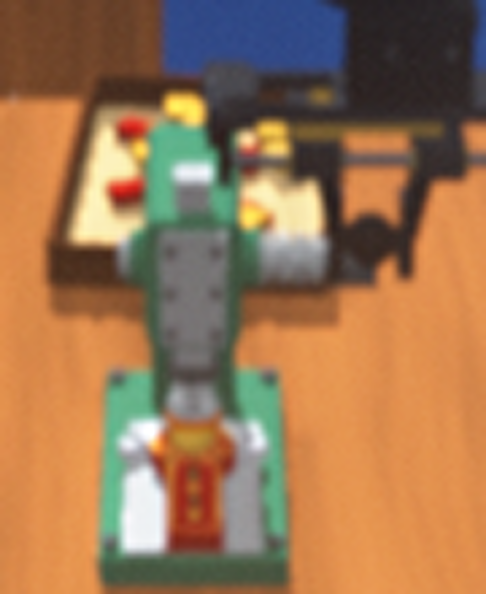

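Emit:
move_arm(increments=[0, 0, 0, 0.0073, 0.0005, -0.0042, 0.026, 0, 0, 0, 0.0149, 0.001, -0.0081, 0.026, 0, 0, 0, 0.0227, 0.0015, -0.0115, 0.026, 0, 0, 0, 0.0306, 0.0015, -0.0146, 0.026, 0, 0, 0, 0.0387, 0.0015, -0.0173, 0.026, 0, 0, 0, 0.0468, 0.0015, -0.0196, 0.026, 0, 0, 0, 0.055, 0.0015, -0.0214, 0.026, 0, 0, 0, 0.0635, 0.0015, -0.0229, 0.026, 0, 0, 0, 0.072, 0.0015, -0.024, 0.026, 0, 0, 0, 0.0804, 0.0015, -0.0246, 0.026, 0, 0, 0, 0.089, 0.0015, -0.0247, 0.026, 0, 0, 0, 0.0974, 0.0015, -0.0245, 0.026])

```text
time_s: 14.03
tcp_pos: [0.6168, 0.0699, 0.1467]
ee_rot: [[0.003, -0.999, 0.039], [-0.002, 0.039, 0.999], [-1.0, -0.003, -0.002]]
wrist_force: [-3.0, -2.3, 6.4]
gripper_width: 0.344
```

Run:
```python
from h import *
to([*seat(-.058,-.1),.302],down(177.8))
for n,b in(("side",(270,90,90,110)),):
    im=r.capture(n)[:,:,::-1]; x,y,w,h=b
    cv2.imwrite(f"pics/r_{n}.png",cv2.resize(im[y:y+h,x:x+w],None,fx=5.4,fy=5.4,interpolation=cv2.INTER_CUBIC))
```

```text
turn [-0.04 -0.1   0.17] shift [-0.1554 -0.0014  0.0871] | [0.6168 0.0699 0.1467] F [-3.  -2.3  6.4] g 0.344 t 14.03 J [ 21.5  25.4  -7.    0.2 -57.5 -23.8]
```

View pics/r_side.png

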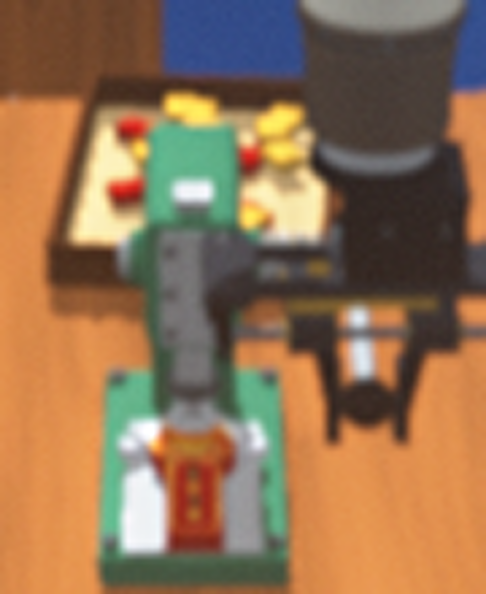

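Emit:
move_arm(increments=[0, 0, 0, 0.0042, 0.0005, 0.0003, 0.026, 0, 0, 0, 0.0085, 0.001, 0.0006, 0.026, 0, 0, 0, 0.0127, 0.001, 0.0011, 0.026, 0, 0, 0, 0.0169, 0.001, 0.0017, 0.026, 0, 0, 0, 0.0211, 0.001, 0.0024, 0.026, 0, 0, 0, 0.0253, 0.001, 0.0032, 0.026, 0, 0, 0, 0.0295, 0.001, 0.0041, 0.026, 0, 0, 0, 0.0336, 0.001, 0.0051, 0.026, 0, 0, 0, 0.0377, 0.001, 0.0063, 0.026, 0, 0, 0, 0.0418, 0.001, 0.0075, 0.026, 0, 0, 0, 0.046, 0.001, 0.0088, 0.026, 0, 0, 0, 0.046, 0.001, 0.0088, 0.026])

```text
time_s: 15.08
tcp_pos: [0.6172, 0.0787, 0.1007]
ee_rot: [[0.004, -0.999, 0.039], [-0.002, 0.039, 0.999], [-1.0, -0.004, -0.002]]
wrist_force: [-1.2, -5.4, 7.6]
gripper_width: 0.343
```

```bash
cat > q.py <<'E'
from h import *
s=r.sense(); g=s['tcp_pos']-.011*s['ee_rot'][:,0]; a=np.radians(87.8); d=g[:2]-[.5235,.2189]
px=np.cos(a)*d[0]+np.sin(a)*d[1]; py=-np.sin(a)*d[0]+np.cos(a)*d[1]
print("ball press",px.round(4),py.round(4),g[2].round(4),"q",1.047-np.arctan2(g[2]-.165,-(px-.027)),"q from z",1.047-np.arcsin((g[2]-.165)/.17),"rad",np.hypot(px-.027,g[2]-.165),"F",s['wrist_force'].round(1),"t",s['time_s'])
E
python3 q.py
python3 - <<'E'
from h import *
for n,b in(("side",(284,140,44,60)),):
    im=r.capture(n)[:,:,::-1]; x,y,w,h=b
    cv2.imwrite(f"pics/s_{n}.png",cv2.resize(im[y:y+h,x:x+w],None,fx=10,fy=10,interpolation=cv2.INTER_CUBIC))
im=r.capture("top")[150:250,120:270,::-1]; cv2.imwrite("pics/s_top.png",cv2.resize(im,None,fx=5,fy=5,interpolation=cv2.INTER_CUBIC))
E
```

```text
ball press -0.1365 -0.0989 0.1117 q 1.361851792670234 q from z 1.3656042635874135 rad 0.17195749805991992 F [-1.2 -5.4  7.6] t 15.0833
```

View pics/s_side.png

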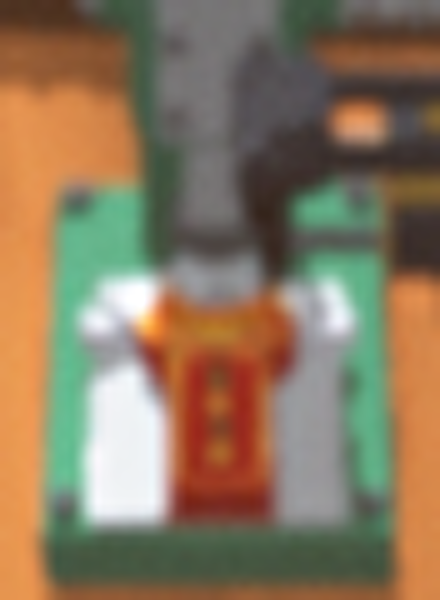

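View pics/s_top.png

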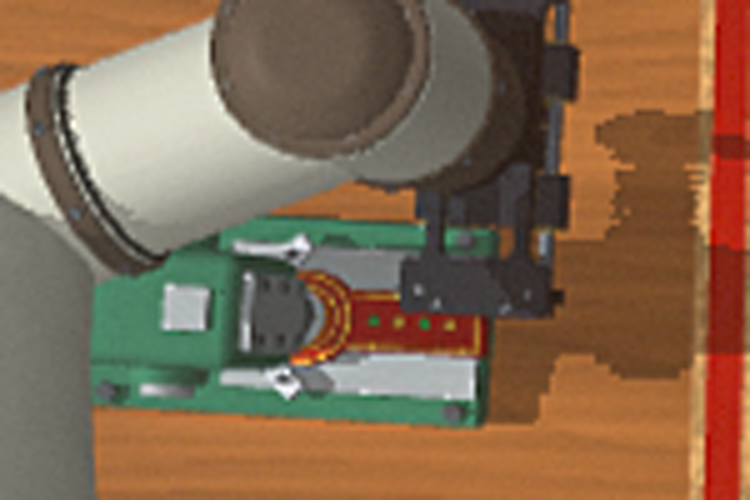

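The press follows the lever to q≈1.36, with the pad down on the boss and the plaque still square in the V. One last small pull brings it to about 1.41, then I hold.

Emit:
move_arm(increments=[0, 0, 0, 0.0035, 0, 0.0015, 0.026, 0, 0, 0, 0.0072, 0, 0.003, 0.026, 0, 0, 0, 0.0072, 0, 0.003, 0.026, 0, 0, 0, 0.0072, 0, 0.003, 0.026, 0, 0, 0, 0.0072, 0, 0.003, 0.026, 0, 0, 0, 0.0072, 0, 0.003, 0.026])

```text
time_s: 15.68
tcp_pos: [0.6173, 0.0811, 0.0941]
ee_rot: [[0.004, -0.999, 0.039], [-0.002, 0.039, 0.999], [-1.0, -0.004, -0.002]]
wrist_force: [-0.6, -6.6, 6.4]
gripper_width: 0.347
```

```bash
python3 q.py
python3 - <<'E'
from h import *
im=r.capture("side")[140:200,284:328,::-1]
a=cv2.resize(im,None,fx=10,fy=10,interpolation=cv2.INTER_CUBIC)
cv2.imwrite("pics/t_side.png",a)
E
```

```text
ball press -0.1341 -0.0989 0.1051 q 1.4027728549206204 q from z 1.4068014015371393 rad 0.17184167686820093 F [-0.6 -6.6  6.4] t 15.6833
```

View pics/t_side.png

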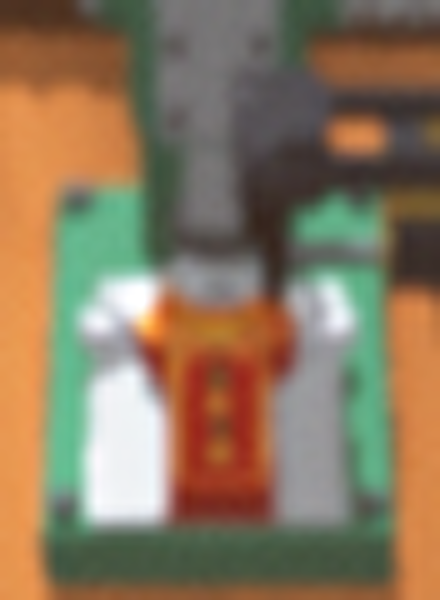

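At q≈1.405 I'm holding for more than 3 s.

Emit:
move_arm(increments=[0, 0, 0, 0, 0, 0, 0.026, 0, 0, 0, 0, 0, 0, 0.026, 0, 0, 0, 0, 0, 0, 0.026, 0, 0, 0, 0, 0, 0, 0.026, 0, 0, 0, 0, 0, 0, 0.026, 0, 0, 0, 0, 0, 0, 0.026, 0, 0, 0, 0, 0, 0, 0.026, 0, 0, 0, 0, 0, 0, 0.026, 0, 0, 0, 0, 0, 0, 0.026, 0, 0, 0, 0, 0, 0, 0.026, 0, 0, 0, 0, 0, 0, 0.026, 0, 0, 0, 0, 0, 0, 0.026])

```text
time_s: 16.73
tcp_pos: [0.6173, 0.0811, 0.0942]
ee_rot: [[0.004, -0.999, 0.039], [-0.002, 0.039, 0.999], [-1.0, -0.004, -0.002]]
wrist_force: [-0.4, -6.5, 6.3]
gripper_width: 0.341
```

```bash
python3 q.py
python3 - <<'E'
from h import *
im=r.capture("side")[:,:,::-1].copy(); s=r.sense(); g=s['tcp_pos']-.011*s['ee_rot'][:,0]
uv=proj("side",g)[0]; print(uv)
x,y=290,110
a=cv2.resize(im[y:y+80,x:x+80],None,fx=7,fy=7,interpolation=cv2.INTER_CUBIC)
u=((uv+.5-[x,y])*7).astype(int); cv2.circle(a,tuple(int(i) for i in u),2,(255,255,0),-1)
cv2.imwrite("pics/u_side.png",a)
E
```

```text
ball press -0.1341 -0.0989 0.1052 q 1.4023021145368593 q from z 1.4063185894735122 rad 0.17183881502486603 F [-0.4 -6.5  6.3] t 16.7333
[337.00288827 177.99803021]
```

View pics/u_side.png

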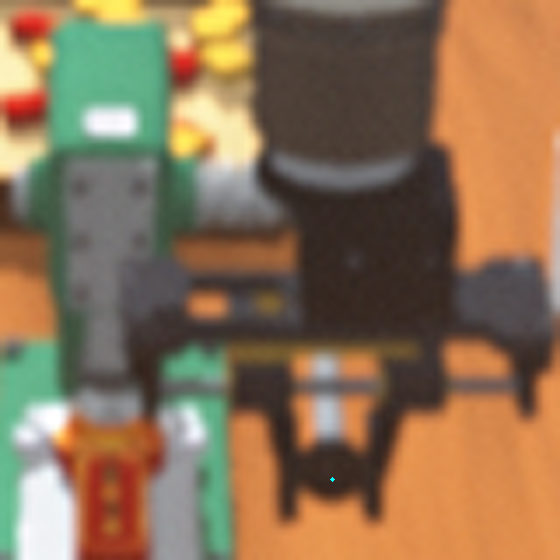

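The ball is still firmly between the pads (crop (331,470) against (332,479) predicted). I'm continuing to hold.

Emit:
move_arm(increments=[0, 0, 0, 0, 0, 0, 0.026, 0, 0, 0, 0, 0, 0, 0.026, 0, 0, 0, 0, 0, 0, 0.026, 0, 0, 0, 0, 0, 0, 0.026, 0, 0, 0, 0, 0, 0, 0.026, 0, 0, 0, 0, 0, 0, 0.026, 0, 0, 0, 0, 0, 0, 0.026, 0, 0, 0, 0, 0, 0, 0.026, 0, 0, 0, 0, 0, 0, 0.026, 0, 0, 0, 0, 0, 0, 0.026, 0, 0, 0, 0, 0, 0, 0.026, 0, 0, 0, 0, 0, 0, 0.026])

```text
time_s: 17.78
tcp_pos: [0.6173, 0.0811, 0.0942]
ee_rot: [[0.004, -0.999, 0.039], [-0.002, 0.039, 0.999], [-1.0, -0.004, -0.002]]
wrist_force: [-0.5, -7.2, 6.7]
gripper_width: 0.342
```

Emit:
move_arm(increments=[0, 0, 0, 0, 0, 0, 0.026, 0, 0, 0, 0, 0, 0, 0.026, 0, 0, 0, 0, 0, 0, 0.026, 0, 0, 0, 0, 0, 0, 0.026, 0, 0, 0, 0, 0, 0, 0.026, 0, 0, 0, 0, 0, 0, 0.026, 0, 0, 0, 0, 0, 0, 0.026, 0, 0, 0, 0, 0, 0, 0.026, 0, 0, 0, 0, 0, 0, 0.026, 0, 0, 0, 0, 0, 0, 0.026, 0, 0, 0, 0, 0, 0, 0.026, 0, 0, 0, 0, 0, 0, 0.026])

```text
time_s: 18.78
tcp_pos: [0.6173, 0.0811, 0.0942]
ee_rot: [[0.004, -0.999, 0.039], [-0.002, 0.039, 0.999], [-1.0, -0.004, -0.002]]
wrist_force: [-0.5, -6.6, 6.3]
gripper_width: 0.342
```

Emit:
move_arm(increments=[0, 0, 0, 0, 0, 0, 0.026, 0, 0, 0, 0, 0, 0, 0.026, 0, 0, 0, 0, 0, 0, 0.026, 0, 0, 0, 0, 0, 0, 0.026, 0, 0, 0, 0, 0, 0, 0.026, 0, 0, 0, 0, 0, 0, 0.026, 0, 0, 0, 0, 0, 0, 0.026, 0, 0, 0, 0, 0, 0, 0.026, 0, 0, 0, 0, 0, 0, 0.026, 0, 0, 0, 0, 0, 0, 0.026, 0, 0, 0, 0, 0, 0, 0.026, 0, 0, 0, 0, 0, 0, 0.026])

```text
time_s: 19.78
tcp_pos: [0.6173, 0.0811, 0.0942]
ee_rot: [[0.004, -0.999, 0.039], [-0.002, 0.039, 0.999], [-1.0, -0.004, -0.002]]
wrist_force: [-0.9, -6.5, 6.5]
gripper_width: 0.344
```

```bash
python3 q.py
python3 - <<'E'
from h import *
for n in("side","top"): cv2.imwrite(f"pics/v_{n}.png",r.capture(n)[:,:,::-1])
E
```

```text
ball press -0.1341 -0.0989 0.1052 q 1.4024097284594585 q from z 1.4064236970848363 rad 0.1718370618251093 F [-0.9 -6.5  6.5] t 19.7833
```

View pics/v_side.png

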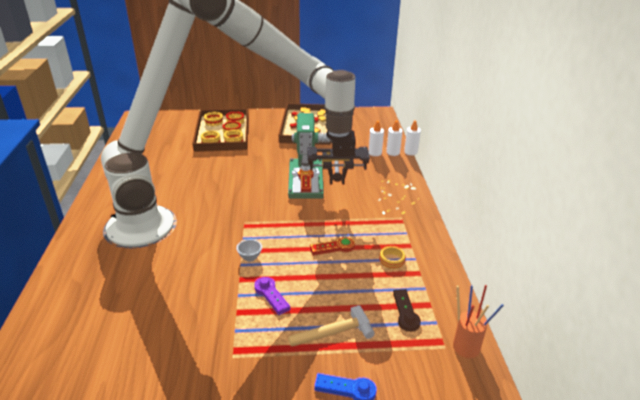

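View pics/v_top.png

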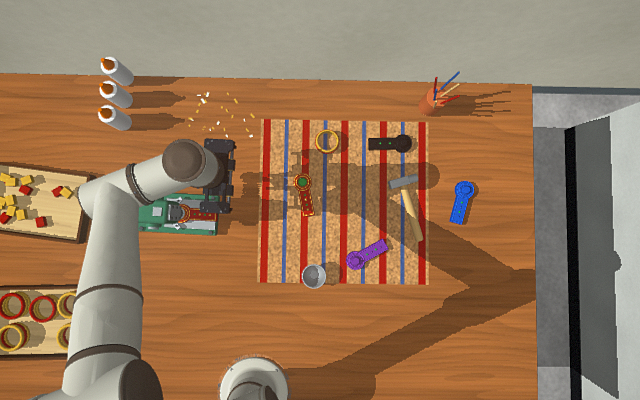

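Both pictures show the bystanders where they started: done plaque (303,183), bangle (327,141), bowl (314,276) and hammer (408,210). The plaque is square in the V under the pad and the gripper holds the ball down. The lever has been steady for over 4 s, so I'm handing in.

```bash
python3 -c "
from station import r
print(r.finish_job())"; python3 q.py
```

```text
the job is handed in; nothing more can be done
None
the job is handed in; nothing more can be done
```

I handed the job in at about 20 s of the 64 s. No verdict was reported, and my last checks found nothing wrong.

**What I did**
- **Plaque:** I picked up the red plaque with the proud gold boss by its tail and slid it into the V stop. It stopped against the bars at about 11 N, and I released it and backed out.
- **Press:** I gripped the lever's ball, pulled it along its arc to about q = 1.405 (target 1.41), and held it there for just over 4 s. I was still holding it when I handed in.

**What the last checks showed**
- **Lever:** the tool pose did not change during the hold. The wrist force was steady at about 6.5 N up and 6.5 N toward the front.
- **Plaque position:** a model overlay taken after release, before the pull, matched the seat to about 1 px (3 mm) in both views. The later pictures still show the plaque square in the V.
- **Bystanders:** the done plaque, bangle, bowl and hammer showed no visible movement in either view.

**Not fully confirmed**
- **Nose squeeze:** I could not see it, because the pad and nose gap were not clear enough in the side view. I worked it out from the lever angle as about 9 mm.
- **Ball position:** in the side view the ball sat about 1.3 px above where I predicted. That is at most about 0.02 rad of lever, or 0.5 mm of nose, which leaves the squeeze inside the 6–12 mm band.
- **Seat position:** the plaque stopped 1.5 mm deeper than my estimate, which is within the calibration error.

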